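# Roll down a slideway wear strip

### The job

The brown wear strip lies proud on its fresh adhesive, held by a dowel at one end: push its overhanging free end sideways until the strip lies along the casting's shoulder. Then take the hand roller and roll the strip down firmly, working from the dowel end out to the free end, until it lies flat along its whole length; press it with the roller only, not with the gripper. Stand the roller back upright in its tray and leave the other things on the bench alone.

Things in the scene. Friction and masses are not known exactly. Their poses are not given: they have to be found in the camera images.
- casting: Cast-iron machine saddle, fixed, upside down on wooden packers: green sides, ground grey top, 150 (x) x 270 (y) x 73 mm. Origin: centre of its underside, on the bench. Its flat way is 65 mm above the origin, x -75 to +50 mm; along the far edge (x +50 to +76 mm) runs a shoulder 8 mm higher than the way. A dowel stands in the way at x +32, y -115 mm. Only x, y and yaw vary.
- strip (a joint): Angle (rad) of the wear strip about the upright dowel: 0 = it lies along the shoulder (casting's +y) and touches it, the end of its travel; positive = free end swung away from the shoulder, toward casting -x (at most 0.45). It turns stiffly (1.2 N m, 4 to 5 N of push at the free end) and stays where left.
- strip_pin (a point): On the dowel's axis, at the strip's underside before rolling (3 mm above the way). The wear strip is a brown plastic band 36 mm wide, 5 mm thick, reaching from 18 mm behind this point to 290 mm ahead. y points along the strip to its free end, z up, x across the strip toward the shoulder. The dowel is sunk in the strip: wheels can roll over it.
- strip_end (a point): Middle of the strip's free end at the height of its underside before rolling (3 mm above the way), 290 mm from the dowel. When the strip lies along the shoulder its last 40 mm overhang the end of the casting (left over-long for trimming). Axes as for strip_pin.
- roller_grip (a point): Centre of the upright wooden handle of the hand roller (0.4 kg), 84.5 mm above the underside of its wheels. The handle measures 32 (x) x 30 (y) mm and reaches 28 mm up and down from here. x is the rolling direction (either way), y the axle direction, z up. At the start the roller stands upright in its tray.
- roller_foot (a point): Middle of the hand roller at the underside of its wheels, axes as for roller_grip. Two rubber wheels 36 mm in diameter and 26 mm wide stand 22 mm ahead of and behind this point, in a steel frame 62 mm long and 47 mm wide over the axle nuts, whose underside is 12 mm above this point.
- tray: Fixed steel tray for the roller, 100 (x) x 140 (y) x 18 mm, walls 5 mm; origin: centre of its underside; its inner floor is 5 mm above that and measures 90 x 130 mm. The roller stands in it with its rolling direction along the tray's y. It is on the left or on the right of the casting.
- strip_0 (a joint): How far the part of the strip from -18 to 22 mm along it from the dowel has been pressed down (m): about 0 = still proud of the way, 0.003 = bedded flat on it. Each part gives way at about 4 N (the last, longer one at 8 N) and stays down; the weight of the roller alone does not do it.
- strip_1 (a joint): How far the part of the strip from 22 to 46 mm along it from the dowel has been pressed down (m): about 0 = still proud of the way, 0.003 = bedded flat on it.
- strip_2 (a joint): How far the part of the strip from 46 to 70 mm along it from the dowel has been pressed down (m): about 0 = still proud of the way, 0.003 = bedded flat on it.
- strip_3 (a joint): How far the part of the strip from 70 to 94 mm along it from the dowel has been pressed down (m): about 0 = still proud of the way, 0.003 = bedded flat on it.
- strip_4 (a joint): How far the part of the strip from 94 to 118 mm along it from the dowel has been pressed down (m): about 0 = still proud of the way, 0.003 = bedded flat on it.
- strip_5 (a joint): How far the part of the strip from 118 to 142 mm along it from the dowel has been pressed down (m): about 0 = still proud of the way, 0.003 = bedded flat on it.
- strip_6 (a joint): How far the part of the strip from 142 to 166 mm along it from the dowel has been pressed down (m): about 0 = still proud of the way, 0.003 = bedded flat on it.
- strip_7 (a joint): How far the part of the strip from 166 to 190 mm along it from the dowel has been pressed down (m): about 0 = still proud of the way, 0.003 = bedded flat on it.
- strip_8 (a joint): How far the part of the strip from 190 to 214 mm along it from the dowel has been pressed down (m): about 0 = still proud of the way, 0.003 = bedded flat on it.
- strip_9 (a joint): How far the part of the strip from 214 to 290 mm along it from the dowel has been pressed down (m): about 0 = still proud of the way, 0.003 = bedded flat on it.
- tin: Bystander: aluminium can 76 mm in diameter, 75 mm tall, on the side of the casting where the tray is not; origin at the centre of its underside.
- block: Bystander: steel set-up block 50 x 75 x 25 mm with holes, behind the casting; origin at the centre of its underside.
- spreader: Bystander: adhesive spreader with wooden handle, 190 mm long, behind the casting to the left; origin at the centre of its underside.
- collet: Bystander: dark steel collet 42 mm in diameter, 60 mm tall, standing behind the casting to the right; origin at the centre of its underside.
- oil: Bystander: white plastic bottle 52 mm in diameter, 130 mm tall, behind the casting; origin at the centre of its underside.
Things that resemble listed ones, but are neither listed nor needed, are in the scene too. Leave any green or pink look-alike of the tray alone.

How it is judged:
On the way, in this order (a step that is already met when the one before it is completed fails the run):
1. the wear strip is swung against the shoulder, not yet bedded down anywhere (value of joint strip below 0.014 rad and value of joint each of strip_0, strip_1, strip_2, strip_3, strip_4, strip_5, strip_6, strip_7, strip_8 below 0.0016 m and value of joint strip_9 below 0.0023 m), for 0.2 s.
2. the dowel end is rolled down with the roller while the free end is still proud (value of joint strip below 0.014 rad and value of joint each of strip_0, strip_1, strip_2 above 0.0023 m and value of joint strip_8 below 0.0016 m and value of joint strip_9 below 0.0023 m and contact force between roller and strip above 2 N), for 0.02 s.
3. the strip is rolled flat along its whole length (value of joint strip below 0.014 rad and value of joint each of strip_0, strip_1, strip_2, strip_3, strip_4, strip_5, strip_6, strip_7, strip_8, strip_9 above 0.0023 m), for 0.1 s.
At the end, for the whole second after the job is handed in: The strip lies along the shoulder (within 0.014 rad), every part of it is pressed to within 0.7 mm of flat on the way, and the roller stands upright (within 0.1 rad), released and at rest on the floor of its tray (all of step 3 and x of roller_grip in the frame of tray between -0.04 and 0.04 m and y of roller_grip in the frame of tray between -0.05 and 0.05 m and z of roller_grip in the frame of tray between 0.083 and 0.095 m and angle between roller_grip's own z axis and vertical below 0.1 rad and linear speed of roller below 0.02 m/s); the robot touches nothing.
It fails at once if the gripper bears on the strip once any of it has been pressed down (it is to be pressed with the roller only) (value of joint any of strip_0, strip_1, strip_2, strip_3, strip_4, strip_5, strip_6, strip_7, strip_8 above 0.0018 m and contact force between any of the fingers, the arm and strip above 2 N).
It fails at once if another thing on the bench is shifted by more than 30 mm or tipped (distance of any of tin, block, spreader, collet, oil from where it was at the start of the episode above 0.03 m or angle between any of tin, block, spreader, collet, oil's own z axis and vertical above 0.5 rad).
It also fails if it takes over 69 s, if anything falls off the work surface, if the arm or the gripper's body presses on something with over 40 N, if the wrist force passes 120 N, or if a joint passes its speed limit or range.

### The arm

A 7-joint arm with a two-finger parallel gripper is mounted at the origin on the work surface. World frame = base frame: x ahead of the robot, y to its left, z up, the work surface at z = 0. Lengths are in m, angles in rad, forces in N, time in s.
With the tool pointing down it reaches from about 0.35 to 0.9 m from the base axis. Payload 8.1 kg.
Tool frame: the origin (TCP) lies midway between the tips of the shut fingers; the grasp point (between the pads) lies 19 mm behind it; z points along the fingers, y is the direction in which the jaws open and shut (so a half turn about z gives the same grasp; the last joint's range is limited). The gripper opens to 85 mm and grips with 20 to 120 N. Pads are 22 mm wide; open, the fingers measure 114 mm over their backs; the gripper's body (76 mm by 85 mm) begins 54 mm behind the grasp point. The pads swing forward as they close: fully open they stand 13 mm farther back than shut.
Start: joints at [1.057, 0.434, 0.025, 1.573, -0.012, 1.134, -0.075], TCP at [0.25, -0.573, 0.231] pointing down, gripper open.
Joint ranges: [-2.62, 2.62], [-0.44, 2.09], [-1.27, 1.32], [0.08, 2.57], [-1.32, 4.46], [0.12, 2], [-2.74, 2.74]. Speed limits (rad/s): [2.22, 2.22, 3.01, 3.01, 3.14, 3.14, 3.14].

### API

Orientations are given as a rotation vector (axis times angle).
In Python, from plant import get_obs, camera, get_calibration, sign_off gives the robot as it stands. The module is installed in compiled form; this text tells all that it offers.
- The arm moves only by the tool step_arm, never from a script. Its argument "deltas" is a list of rows, each an object of numbers: "dx", "dy", "dz": the shift along the tool's x, y, z in mm; "twist": the turn about the tool's z in rad. In form: [{"dx": .., "dy": .., "dz": .., "twist": ..}, ...]. A call has 1 to 20 rows; each row shifts and turns the commanded pose from where the row before left it, along the tool's axes as they then stand; what a row does not reach is not made up. A row lasts 1/8 s, in which the tool goes at most 62.5 mm and 10.7 degrees, less where a joint would pass 70% of its speed; a pose out of reach is approached as far as the arm can. A call is refused whole if a number of a shift passes 62.5 or a number of a turn 0.188, either way. A call with a gripper value outside its range is refused whole. "grip" is the closure, from -1 (fully open) to 1 (shut), so that 0 is half open, set as the call begins (left out, the last holds). The fingers move at their own pace and stop on an object; "squeeze" is the grip in N (left out, the last holds). Time passes only in rows, so rows that do not move let the fingers close. It gives the time, the measured TCP pose, the force and the opening at its end, in the units of the state.
- get_obs(): the state, without advancing time (a new reading comes with each control period).
- camera(name): name is "scene" or "side" or "wrist"; returns the picture (480x640x3 uint8, red, green, blue); there is no depth.
- get_calibration(name): a dict with "fov_y" (degrees; the focal length in pixels is half the picture's height over the tangent of half this angle, whatever the lens; pixels are square), "cx", "cy" (the principal point, pixels), "R" (3x3) and "t" (3): a world point X has camera coordinates R X + t; the wrist camera has in their place "tool_from_camera" (4x4, takes a point from camera to tool coordinates, whose origin is the TCP and whose axes are the flange's). Camera axes: x right, y down, z forward; pixel columns grow to the right and rows downward; lengths in m; the calibration is good to about 2 mm. The wrist camera is an equidistant fisheye: a pixel r from the principal point sees the ray r / f radians off the axis. A picture is of the moment at which its call begins: read the wrist's pose just before it. get_calibration takes no time and is no camera call.
- sign_off(): hands the job in, once; it reports no verdict.
The state is a dict: "t": time; "joint_positions": joint angles; "qvel": joint speeds; "joint_efforts": joint torques, N m; "position": TCP position; "ee_rot": TCP orientation; "contact_force": force on the tool from outside, world axes, zero at the start; "wrist_torque": the same for the moment, N m; "opening": finger opening in m.
Only numpy, scipy, OpenCV 4.12 (cv2) and the standard library are available. Lean on these libraries where they do the work, as an engineer would, in place of code of your own. Each camera call takes 0.05 s, during which the arm holds its last target.

## Working session

There is one attempt and no reset: what is moved stays moved. The work goes in short steps, Python scripts to look and compute and a tool call to move; the robot and the scene stay as the last step left them, time stands still between calls to the robot, and variables do not carry over. Pictures are saved under pics/ and viewed, and the job is handed in when it is done.

Besides the shell and the picture viewer there is one more tool, called after "Emit:" as a command line: name --argument value ..., lists and objects as JSON in quotes. step_arm: Moves the arm, as the interface text tells. Its arguments: {"type":"object","properties":{"deltas":{"type":"array"},"grip":{"type":"number"},"squeeze":{"type":"number"}},"required":["deltas"]}

```bash
mkdir -p pics; python3 - <<'E'
from plant import *
import cv2
o=get_obs()
for k in ['t','position','ee_rot','contact_force','opening']: print(k,o[k])
for n in ['scene','side','wrist']:
    print(n,get_calibration(n))
    cv2.imwrite(f'pics/{n}0.png',camera(n)[:,:,::-1])
E
```

```text
t 0.0
position [ 0.24932527 -0.57256494  0.23051151]
ee_rot [-3.07408719e+00 -6.40323652e-01  7.73380933e-04]
contact_force [-0.03742857  0.3436433  -0.12609243]
opening 0.08521112154643382
scene {'fov_y': 54.99422140958928, 'cx': 315.0317035283768, 'cy': 240.64480674289894, 'R': array([[ 0.08706595,  0.99606288,  0.01668136],
       [ 0.56629985, -0.03571017, -0.82342532],
       [-0.8195877 ,  0.08113897, -0.5671794 ]]), 't': array([-0.01468098, -0.22897702,  1.61232881])}
side {'fov_y': 43.1679209828233, 'cx': 309.133854233595, 'cy': 247.46738178484435, 'R': array([[-0.80333301, -0.59519039, -0.02011153],
       [-0.38983561,  0.55109384, -0.73778301],
       [ 0.4502047 , -0.58484526, -0.67473828]]), 't': array([0.42347926, 0.28346545, 1.40581413])}
wrist {'fov_y': 65.70646984690485, 'cx': 320.32507431846625, 'cy': 241.783508608983, 'tool_from_camera': array([[ 4.75834645e-04, -9.59725940e-01, -2.80937528e-01,
         7.12255006e-02],
       [ 9.99999874e-01,  5.01605964e-04, -1.98252991e-05,
        -9.74721069e-05],
       [ 1.59946793e-04, -2.80937483e-01,  9.59726057e-01,
        -1.43264194e-01],
       [ 0.00000000e+00,  0.00000000e+00,  0.00000000e+00,
         1.00000000e+00]])}
```

View pics/scene0.png

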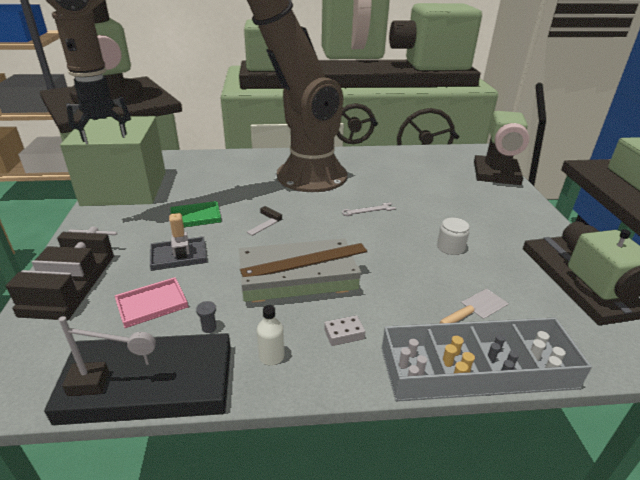

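View pics/side0.png

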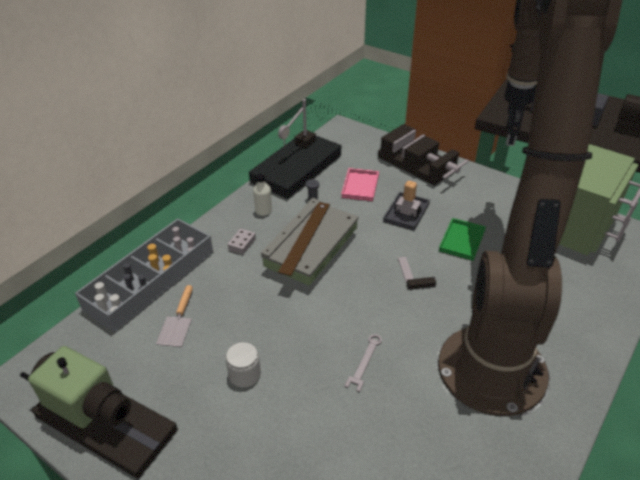

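View pics/wrist0.png

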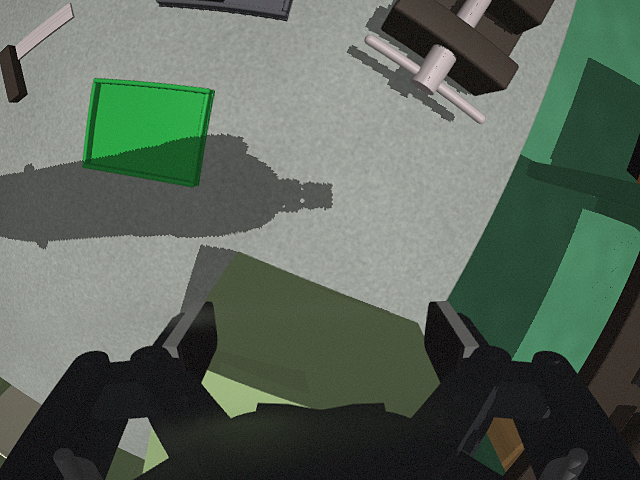

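```bash
python3 - <<'E'
import cv2
a=cv2.imread('pics/scene0.png'); 
cv2.imwrite('pics/c1.png',cv2.resize(a[230:310,225:380],None,fx=5,fy=5,interpolation=cv2.INTER_CUBIC))
cv2.imwrite('pics/c2.png',cv2.resize(a[200:280,140:240],None,fx=7,fy=7,interpolation=cv2.INTER_CUBIC))
a=cv2.imread('pics/side0.png'); 
cv2.imwrite('pics/c3.png',cv2.resize(a[165:295,250:440],None,fx=4,fy=4,interpolation=cv2.INTER_CUBIC))
E
```

```text
(no output)
```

View pics/c1.png

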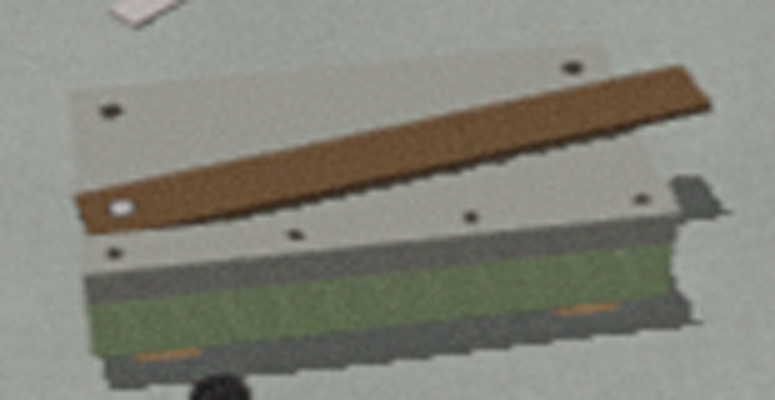

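View pics/c2.png

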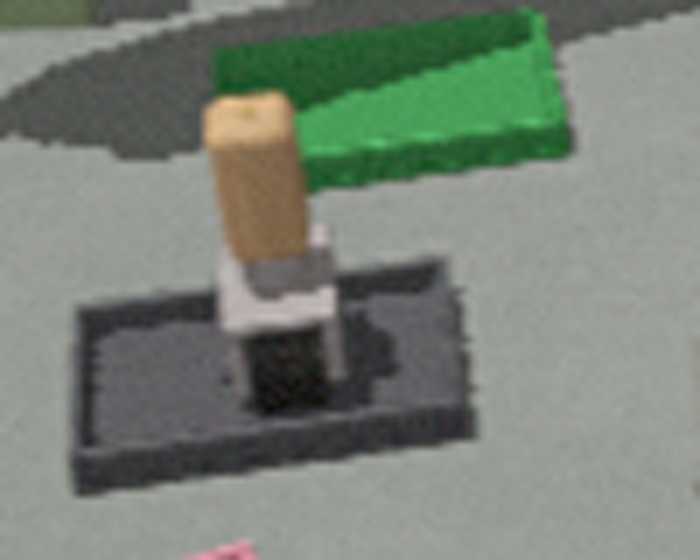

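View pics/c3.png

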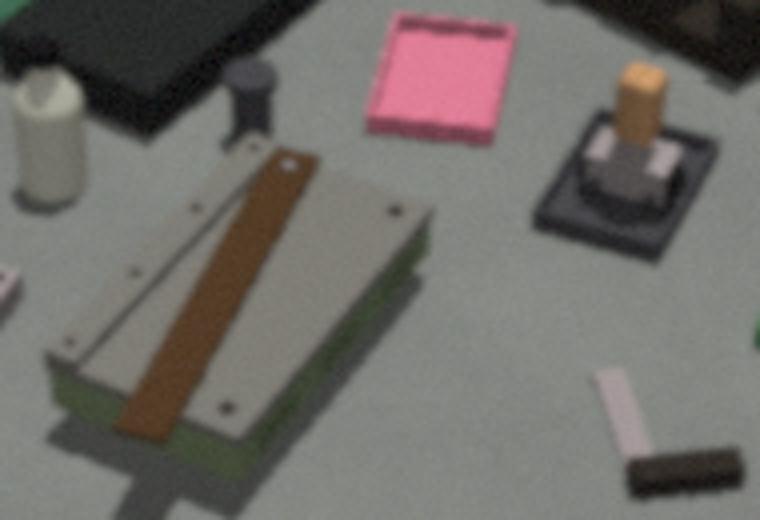

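```bash
cat > h.py <<'E'
import numpy as np
from plant import *
def ray(n,u,v):
    c=get_calibration(n); f=240/np.tan(np.radians(c['fov_y']/2))
    d=np.array([(u-c['cx'])/f,(v-c['cy'])/f,1]); R=np.array(c['R']);t=np.array(c['t'])
    return -R.T@t, R.T@d
def hit(n,u,v,z):
    o,d=ray(n,u,v); return (o+d*(z-o[2])/d[2])
S=lambda x,y:('scene',225+x/5,230+y/5)
T=lambda x,y:('scene',140+x/7,200+y/7)
D=lambda x,y:('side',250+x/4,165+y/4)
E
python3 - <<'E'
from h import *
np.set_printoptions(precision=4,suppress=True)
for nm,p,z in [('shoul -',S(85,273),.073),('shoul +',S(672,214),.073),('near -',S(70,92),.065),('near +',S(605,45),.065),('dowel',S(121,208),.073),('end near',S(683,68),.073),('end far',S(711,104),.073),
('side dowel',D(289,163),.073),('end a',D(118,430),.073),('end b',D(168,440),.073),('sh+',D(47,355),.073),('sh-',D(258,135),.073),('near-',D(433,208),.065),('near+',D(240,437),.065),
('tray',T(78,310),.018),('tray',T(445,262),.018),('tray',T(472,407),.018),('tray',T(73,455),.018),('handle',T(250,108),.1175),
('s tray',D(603,112),.018),('s tray',D(718,143),.018),('s tray',D(658,245),.018),('s tray',D(535,210),.018),('s handle',D(643,75),.1175)]:
    print(nm,hit(*p,z))
E
```

```text
shoul - [ 0.6672 -0.205   0.073 ]
shoul + [0.6433 0.0586 0.073 ]
near - [ 0.5187 -0.2192  0.065 ]
near + [0.4946 0.0496 0.065 ]
dowel [ 0.6224 -0.1907  0.073 ]
end near [0.5287 0.0833 0.073 ]
end far [0.5598 0.0918 0.073 ]
side dowel [ 0.6225 -0.1947  0.073 ]
end a [0.5526 0.0905 0.073 ]
end b [0.521  0.0791 0.073 ]
sh+ [0.635  0.0627 0.073 ]
sh- [ 0.6602 -0.2084  0.073 ]
near- [ 0.515 -0.22   0.065]
near+ [0.4901 0.0441 0.065 ]
tray [ 0.4187 -0.4582  0.018 ]
tray [ 0.3947 -0.324   0.018 ]
tray [ 0.4901 -0.3039  0.018 ]
tray [ 0.5098 -0.4417  0.018 ]
handle [ 0.44   -0.3759  0.1175]
s tray [ 0.501  -0.4417  0.018 ]
s tray [ 0.4101 -0.4581  0.018 ]
s tray [ 0.3886 -0.3271  0.018 ]
s tray [ 0.482  -0.3099  0.018 ]
s handle [ 0.4404 -0.3783  0.1175]
```

```bash
cat >> h.py <<'E'
from scipy.spatial.transform import Rotation as Ro
np.set_printoptions(precision=4,suppress=True)
def st():
    o=get_obs(); R=Ro.from_rotvec(o['ee_rot']).as_matrix(); p=np.array(o['position'])
    print('t',round(o['t'],2),'p',p,'head',round(np.arctan2(R[1,0],R[0,0]),4),'zax',R[:,2],'F',np.round(o['contact_force'],1),'open',round(o['opening'],4))
    return o,R,p
def plan(target,heading):
    """tool total delta mm if twist first; and if no twist first"""
    o,R,p=st(); h=np.arctan2(R[1,0],R[0,0]); d=np.array(target)-p
    tw=-(heading-h); R2=R@Ro.from_rotvec([0,0,tw]).as_matrix()
    print('twist',round(tw,4),'delta before twist frame',np.round(R.T@d*1000,1),'after twist frame',np.round(R2.T@d*1000,1))
def wray(u,v,R,p):
    c=get_calibration('wrist'); f=240/np.tan(np.radians(c['fov_y']/2))
    a=np.array([u-c['cx'],v-c['cy']]); r=np.linalg.norm(a); th=r/f
    d=np.r_[a/r*np.sin(th),np.cos(th)]; M=np.array(c['tool_from_camera'])
    return p+R@M[:3,3], R@M[:3,:3]@d
def whit(u,v,z,R,p):
    o,d=wray(u,v,R,p); return o+d*(z-o[2])/d[2]
E
python3 - <<'E'
from h import *
plan([.40,-.38,.30],.156)
E
```

```text
t 0.15 p [ 0.2494 -0.5727  0.2307] head 0.4107 zax [-0.0006  0.0011 -1.    ] F [-0.4  0.9 -0. ] open 0.0853
twist 0.2547 delta before twist frame [ 215.  -116.6  -69.2] after twist frame [ 178.7 -167.   -69.2]
```

Emit:
step_arm --deltas '[{"dz":-35,"twist":0.127},{"dz":-35,"twist":0.127},{"dx":36,"dy":-33},{"dx":36,"dy":-33},{"dx":36,"dy":-33},{"dx":36,"dy":-34},{"dx":36,"dy":-34},{}]' --grip -1

```text
schema error: expected keys dx, dy, dz, twist
```

```bash
python3 - <<'E'
from h import *
import cv2
st(); cv2.imwrite('pics/w1.png',camera('wrist')[:,:,::-1])
plan([.56,-.07,.30],.0915)
E
```

```text
t 0.15 p [ 0.2494 -0.5727  0.2307] head 0.4107 zax [-0.0006  0.0011 -1.    ] F [-0.4  0.9 -0. ] open 0.0853
t 0.2 p [ 0.2494 -0.5728  0.2308] head 0.4107 zax [-0.0005  0.0008 -1.    ] F [ 1.  -0.2  0.3] open 0.0859
twist 0.3192 delta before twist frame [ 485.5 -337.   -68.9] after twist frame [ 355.2 -472.3  -68.9]
```

View pics/w1.png

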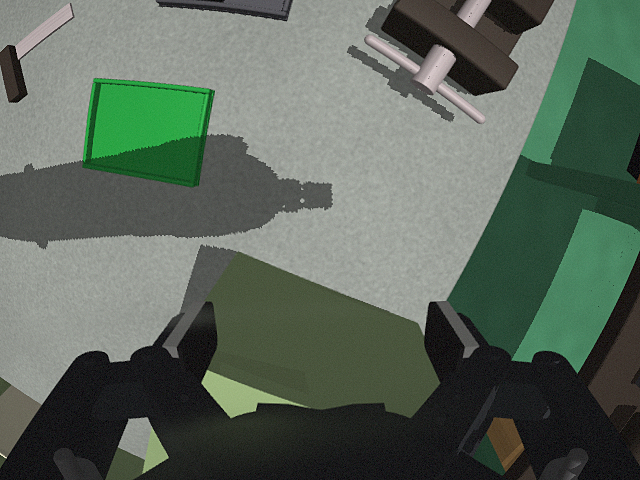

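All keys are required; repeating in full form.

Emit:
step_arm --deltas '[{"dx":0,"dy":0,"dz":-35,"twist":0.127},{"dx":0,"dy":0,"dz":-35,"twist":0.127},{"dx":36,"dy":-33,"dz":0,"twist":0},{"dx":36,"dy":-33,"dz":0,"twist":0},{"dx":36,"dy":-33,"dz":0,"twist":0},{"dx":36,"dy":-34,"dz":0,"twist":0},{"dx":36,"dy":-34,"dz":0,"twist":0},{"dx":0,"dy":0,"dz":0,"twist":0}]' --grip -1

```text
t: 1.2
position: [0.4044, -0.3758, 0.3013]
ee_rot: [-3.129, -0.257, -0.002]
contact_force: [-0.2, -0.5, 0.2]
opening: 0.0858
```

```bash
python3 - <<'E'
from h import *
import cv2
st(); cv2.imwrite('pics/w1b.png',camera('wrist')[:,:,::-1])
plan([.56,-.07,.30],.0915)
E
```

```text
t 1.2 p [ 0.4044 -0.3758  0.3013] head 0.1642 zax [ 0.0012  0.0017 -1.    ] F [-0.2 -0.5  0.2] open 0.0858
t 1.25 p [ 0.4025 -0.3783  0.3013] head 0.1608 zax [ 0.0002  0.0004 -1.    ] F [-1.  -0.7  0. ] open 0.0853
twist 0.0693 delta before twist frame [ 204.8 -279.1    1.4] after twist frame [ 185.  -292.6    1.4]
```

View pics/w1b.png

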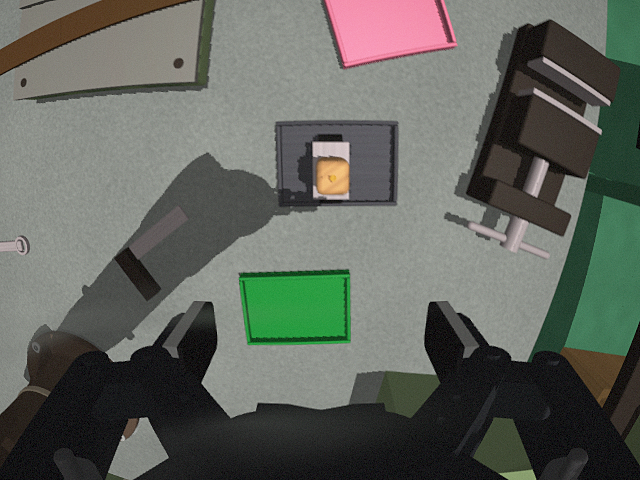

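```bash
python3 - <<'E'
import cv2
a=cv2.imread('pics/w1b.png'); 
cv2.imwrite('pics/c4.png',cv2.resize(a[110:215,265:405],None,fx=5.5,fy=5.5,interpolation=cv2.INTER_CUBIC))
E
```

```text
(no output)
```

View pics/c4.png

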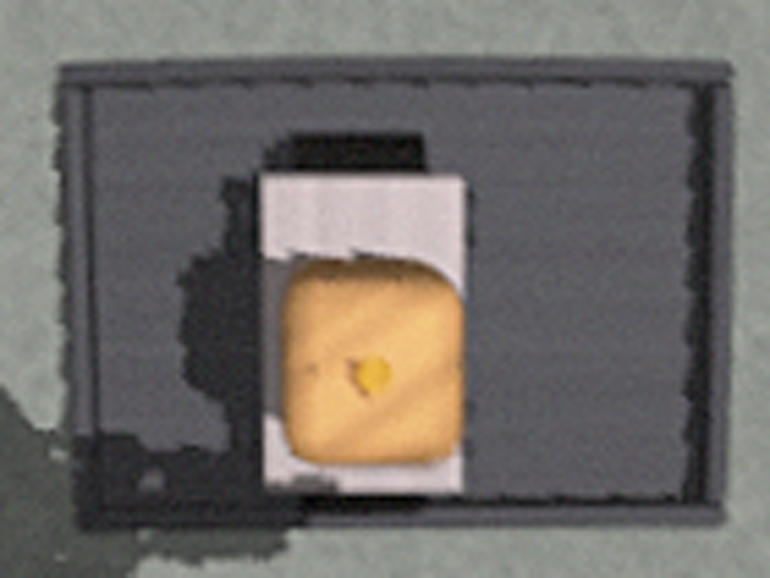

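Emit:
step_arm --deltas '[{"dx":31,"dy":-46,"dz":0,"twist":0.035},{"dx":31,"dy":-48,"dz":0,"twist":0.034},{"dx":31,"dy":-49,"dz":0,"twist":0},{"dx":31,"dy":-49,"dz":0,"twist":0},{"dx":31,"dy":-49,"dz":0,"twist":0},{"dx":31,"dy":-49,"dz":0,"twist":0},{"dx":0,"dy":0,"dz":0,"twist":0},{"dx":0,"dy":0,"dz":0,"twist":0}]' --grip 1

```text
t: 2.25
position: [0.5558, -0.0739, 0.301]
ee_rot: [3.138, 0.135, -0.001]
contact_force: [-0.5, -0.9, -0.7]
opening: -0.0001
```

```bash
python3 - <<'E'
from h import *
import cv2
st(); cv2.imwrite('pics/w2.png',camera('wrist')[:,:,::-1])
E
```

```text
t 2.25 p [ 0.5558 -0.0739  0.301 ] head 0.0862 zax [-0.0008 -0.001  -1.    ] F [-0.5 -0.9 -0.7] open -0.0001
```

View pics/w2.png

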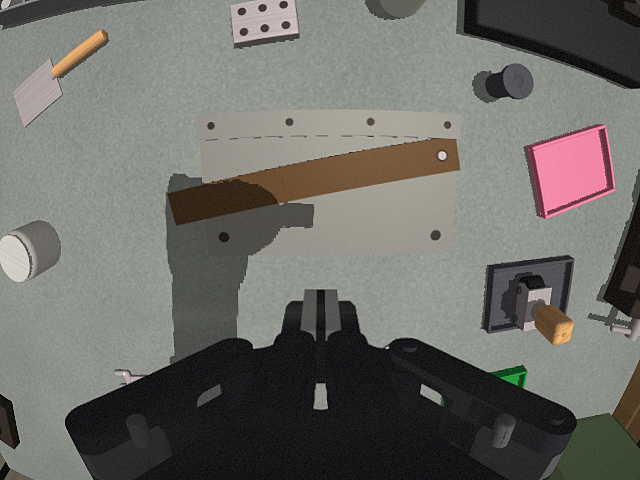

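```bash
python3 - <<'E'
import cv2
a=cv2.imread('pics/w2.png'); 
cv2.imwrite('pics/c5.png',cv2.resize(a[100:265,160:310],None,fx=5,fy=5,interpolation=cv2.INTER_CUBIC)[:600*2])
cv2.imwrite('pics/c5.png',cv2.resize(a[100:265,155:315],None,fx=3.6,fy=3.6,interpolation=cv2.INTER_CUBIC))
cv2.imwrite('pics/c6.png',cv2.resize(a[100:265,310:470],None,fx=3.6,fy=3.6,interpolation=cv2.INTER_CUBIC))
from h import *
print(get_obs()['joint_positions'])
E
```

```text
[ 0.1812  0.2918 -0.1892  1.6138  0.0583  1.2422 -1.5049]
```

View pics/c5.png

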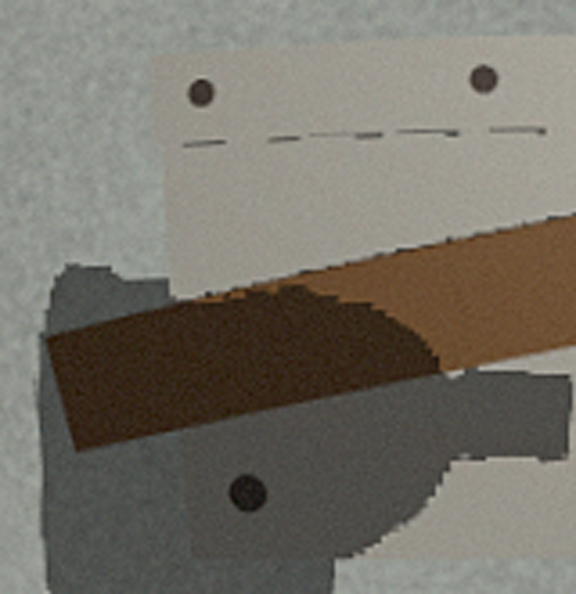

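View pics/c6.png

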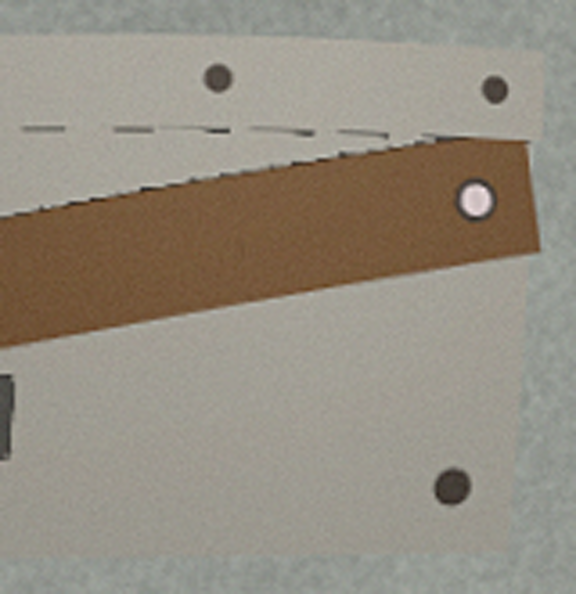

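```bash
python3 - <<'E'
from h import *
o,R,p=st()
A=lambda x,y,z:whit(155+x/3.6,100+y/3.6,z,R,p)
B=lambda x,y,z:whit(310+x/3.6,100+y/3.6,z,R,p)
L={'sh+':A(153,56,.073),'sh-':B(544,55,.073),'n+':A(192,556,.065),'n-':B(510,550,.065),'dow':B(477,200,.073),'ef':A(46,338,.073),'en':A(76,452,.073),'root f':B(528,141,.073),'root n':B(541,250,.073)}
for k in L: print(k,L[k])
f=L['sh+']-L['sh-'];print('yaw',-f[0]/f[1],-(L['n+']-L['n-'])[0]/(L['n+']-L['n-'])[1])
c=(L['sh+']+L['sh-']+L['n+']+L['n-'])/4;print('cen',c)
m=(L['ef']+L['en'])/2-L['dow'];print('strip',np.hypot(*m[:2]),np.arctan2(-m[0],m[1]))
E
```

```text
t 2.3 p [ 0.5556 -0.0745  0.3011] head 0.0849 zax [-0.0007 -0.0011 -1.    ] F [-0.2 -0.9 -0.5] open 0.0001
sh+ [0.6406 0.058  0.073 ]
sh- [ 0.6655 -0.2106  0.073 ]
n+ [0.4905 0.0444 0.065 ]
n- [ 0.5154 -0.2259  0.065 ]
dow [ 0.6207 -0.195   0.073 ]
ef [0.5572 0.0889 0.073 ]
en [0.5229 0.0793 0.073 ]
root f [ 0.6399 -0.2085  0.073 ]
root n [ 0.6089 -0.2169  0.073 ]
yaw 0.09257927709667323 0.09202756987561798
cen [ 0.578  -0.0835  0.069 ]
strip 0.290540760726985 0.2810844703515801
```

```bash
python3 - <<'E'
from h import *
plan([.498,.067,.10],.092)
E
```

```text
t 2.3 p [ 0.5556 -0.0745  0.3011] head 0.0849 zax [-0.0007 -0.0011 -1.    ] F [-0.2 -0.9 -0.5] open 0.0001
twist -0.0071 delta before twist frame [ -45.2 -146.   201. ] after twist frame [ -44.2 -146.4  201. ]
```

Emit:
step_arm --deltas '[{"dx":-11,"dy":-36,"dz":20,"twist":-0.007},{"dx":-11,"dy":-37,"dz":20,"twist":0},{"dx":-11,"dy":-37,"dz":40,"twist":0},{"dx":-11,"dy":-36,"dz":40,"twist":0},{"dx":0,"dy":0,"dz":40,"twist":0},{"dx":0,"dy":0,"dz":40,"twist":0},{"dx":0,"dy":0,"dz":0,"twist":0},{"dx":0,"dy":0,"dz":0,"twist":0}]' --grip 1

```text
t: 3.3
position: [0.4996, 0.0681, 0.1026]
ee_rot: [3.138, 0.146, 0.002]
contact_force: [-0.6, 1.2, 0.4]
opening: 0.0001
```

```bash
python3 - <<'E'
from h import *
import cv2
plan([.498,.067,.058],.092);cv2.imwrite('pics/w3.png',camera('wrist')[:,:,::-1])
E
```

```text
t 3.3 p [0.4996 0.0681 0.1026] head 0.0929 zax [ 0.0014 -0.0002 -1.    ] F [-0.6  1.2  0.4] open 0.0001
twist 0.0009 delta before twist frame [-1.7  1.  44.6] after twist frame [-1.7  1.  44.6]
```

View pics/w3.png

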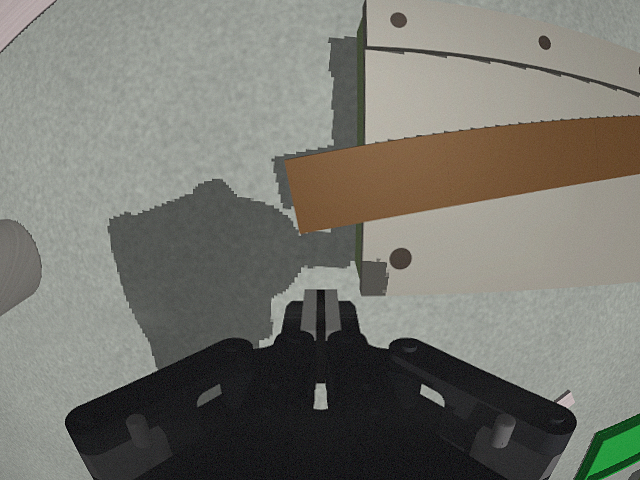

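Emit:
step_arm --deltas '[{"dx":0,"dy":0,"dz":22,"twist":0},{"dx":0,"dy":0,"dz":22,"twist":0},{"dx":0,"dy":0,"dz":0,"twist":0},{"dx":8,"dy":0,"dz":0,"twist":0},{"dx":8,"dy":0,"dz":0,"twist":0},{"dx":8,"dy":0,"dz":0,"twist":0},{"dx":8,"dy":0,"dz":0,"twist":0},{"dx":8,"dy":0,"dz":0,"twist":0},{"dx":8,"dy":0,"dz":0,"twist":0},{"dx":8,"dy":0,"dz":0,"twist":0},{"dx":0,"dy":0,"dz":0,"twist":0}]' --grip 1

```text
t: 4.72
position: [0.5547, 0.075, 0.0574]
ee_rot: [-3.138, -0.15, 0.0]
contact_force: [-1.5, 0.6, -0.2]
opening: -0.0001
```

```bash
python3 - <<'E'
from h import *
import cv2
o,R,p=st();cv2.imwrite('pics/w4.png',camera('wrist')[:,:,::-1])
d=p[:2]-[.578,-.083];print('cast',d@[.9958,.0919],d@[-.0919,.9958])
E
```

```text
t 4.72 p [0.5547 0.075  0.0574] head 0.0952 zax [-0.0003  0.0005 -1.    ] F [-1.5  0.6 -0.2] open -0.0001
cast -0.00869025302827364 0.15951611239169347
```

View pics/w4.png

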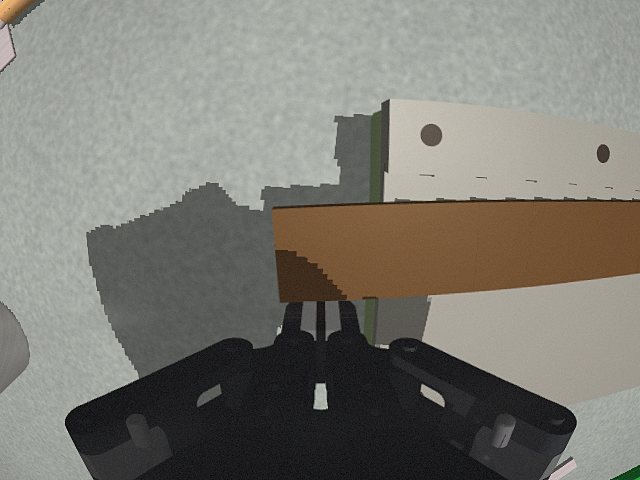

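Emit:
step_arm --deltas '[{"dx":4,"dy":0,"dz":0,"twist":0},{"dx":3,"dy":0,"dz":0,"twist":0},{"dx":2,"dy":0,"dz":0,"twist":0},{"dx":0,"dy":0,"dz":0,"twist":0}]'

```text
t: 5.28
position: [0.5629, 0.0756, 0.0573]
ee_rot: [-3.138, -0.149, 0.001]
contact_force: [-4.4, 2.8, 0.1]
opening: -0.0
```

Emit:
step_arm --deltas '[{"dx":1.5,"dy":0,"dz":0,"twist":0},{"dx":1,"dy":0,"dz":0,"twist":0}]'

```text
t: 5.52
position: [0.5651, 0.0759, 0.0573]
ee_rot: [-3.138, -0.149, 0.002]
contact_force: [-5.3, 2.9, -0.0]
opening: 0.0005
```

```bash
python3 - <<'E'
from h import *
import cv2
o,R,p=st();cv2.imwrite('pics/w5.png',cv2.resize(camera('wrist')[80:320,250:,::-1],None,fx=2,fy=2))
d=p[:2]-[.578,-.083];print('cast',d@[.9958,.0919],d@[-.0919,.9958])
E
```

```text
t 5.53 p [0.5651 0.0759 0.0573] head 0.0952 zax [-0.0012  0.0002 -1.    ] F [-5.3  2.9 -0. ] open 0.0005
cast 0.0018016486729758422 0.15943753530019938
```

View pics/w5.png

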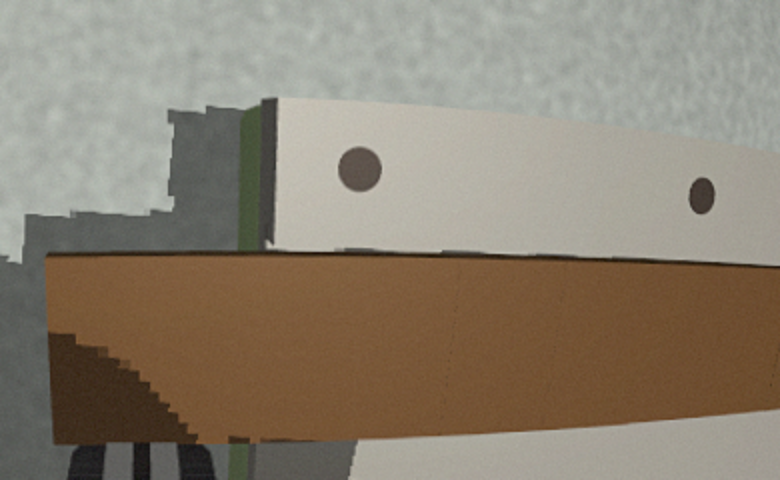

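Emit:
step_arm --deltas '[{"dx":0.8,"dy":0,"dz":0,"twist":0},{"dx":0.8,"dy":0,"dz":0,"twist":0}]'

```text
t: 5.82
position: [0.5667, 0.0761, 0.0572]
ee_rot: [-3.138, -0.15, 0.002]
contact_force: [-5.1, 3.5, -0.2]
opening: 0.0002
```

Emit:
step_arm --deltas '[{"dx":0.8,"dy":0,"dz":0,"twist":0},{"dx":0.8,"dy":0,"dz":0,"twist":0}]'

```text
t: 6.08
position: [0.5675, 0.0762, 0.0571]
ee_rot: [-3.138, -0.15, 0.004]
contact_force: [-8.3, 3.2, 2.9]
opening: 0.0001
```

Emit:
step_arm --deltas '[{"dx":1,"dy":0,"dz":0,"twist":0},{"dx":0,"dy":0,"dz":0,"twist":0},{"dx":0,"dy":0,"dz":0,"twist":0}]'

```text
t: 6.45
position: [0.5677, 0.0763, 0.0569]
ee_rot: [3.138, 0.15, -0.006]
contact_force: [-9.9, 2.3, 3.7]
opening: -0.0002
```

```bash
python3 - <<'E'
from h import *
import cv2
o,R,p=st();cv2.imwrite('pics/w6.png',cv2.resize(camera('wrist')[80:320,250:,::-1],None,fx=2,fy=2))
E
```

```text
t 6.45 p [0.5677 0.0763 0.0569] head 0.0955 zax [-0.0041 -0.0002 -1.    ] F [-9.9  2.3  3.7] open -0.0002
```

View pics/w6.png

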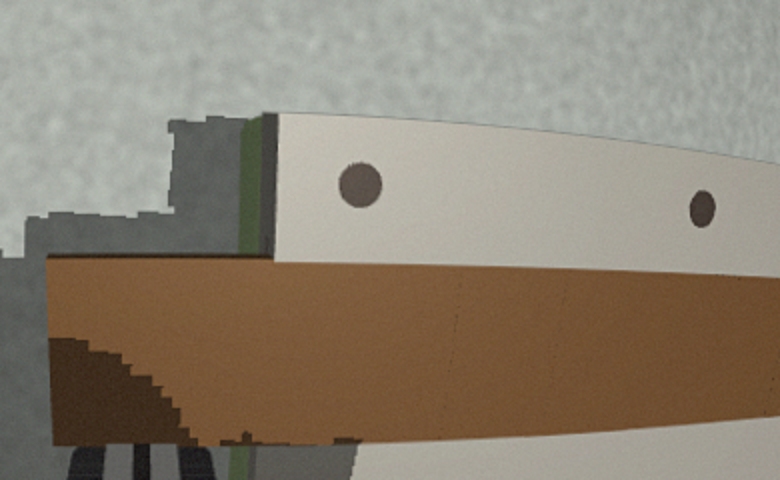

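Emit:
step_arm --deltas '[{"dx":-10,"dy":0,"dz":0,"twist":0},{"dx":-12,"dy":0,"dz":0,"twist":0},{"dx":0,"dy":0,"dz":-45,"twist":0},{"dx":0,"dy":0,"dz":-50,"twist":0},{"dx":0,"dy":0,"dz":-50,"twist":0}]'

```text
t: 7.12
position: [0.5479, 0.0732, 0.2041]
ee_rot: [3.138, 0.148, 0.001]
contact_force: [0.2, -0.3, -0.3]
opening: -0.0003
```

```bash
python3 - <<'E'
from h import *
p=np.array([.4044,-.3758,.3013]); R=Ro.from_rotvec([-3.129,-.257,-.002]).as_matrix()
C=lambda x,y,z:whit(265+x/5.5,110+y/5.5,z,R,p)
L=[C(60,65,.018),C(730,65,.018),C(722,522,.018),C(80,526,.018)]
for l in L:print(l)
print(sum(L)/4)
print('handle',C(373,365,.1175), C(373,374,.1175))
for q in [(262,174),(464,174),(463,494),(266,492)]: print('plate',C(*q,.058))
for q in [(285,132),(424,132)]: print('wheel',C(*q,.023))
plan([.43,-.376,.22],.156+np.pi/2)
E
```

```text
[ 0.4833 -0.311   0.018 ]
[ 0.5074 -0.4479  0.018 ]
[ 0.4113 -0.465   0.018 ]
[ 0.3874 -0.3295  0.018 ]
[ 0.4473 -0.3883  0.018 ]
handle [ 0.4414 -0.3804  0.1175] [ 0.44   -0.3806  0.1175]
plate [ 0.4678 -0.3567  0.058 ]
plate [ 0.4741 -0.394   0.058 ]
plate [ 0.4138 -0.4046  0.058 ]
plate [ 0.4079 -0.3672  0.058 ]
wheel [ 0.4765 -0.3592  0.023 ]
wheel [ 0.4812 -0.3871  0.023 ]
t 7.12 p [0.5479 0.0732 0.2041] head 0.0941 zax [ 0.0009 -0.0003 -1.    ] F [ 0.2 -0.3 -0.3] open -0.0003
twist -1.6327 delta before twist frame [-159.5  436.2  -15.9] after twist frame [-425.5 -186.2  -15.9]
```

```bash
python3 - <<'E'
from h import *
plan([.4405,-.3805,.2041],.174+np.pi/2)
E
```

```text
t 7.12 p [0.5479 0.0732 0.2041] head 0.0941 zax [ 0.0009 -0.0003 -1.    ] F [ 0.2 -0.3 -0.3] open -0.0003
twist -1.6507 delta before twist frame [-149.5  441.6    0. ] after twist frame [-428.3 -184.3    0. ]
```

Emit:
step_arm --deltas '[{"dx":-15,"dy":44,"dz":0,"twist":0},{"dx":-15,"dy":44,"dz":0,"twist":0},{"dx":-15,"dy":44,"dz":0,"twist":0},{"dx":-15,"dy":44,"dz":0,"twist":0},{"dx":-15,"dy":44,"dz":0,"twist":0},{"dx":-15,"dy":44,"dz":0,"twist":0},{"dx":-15,"dy":44,"dz":0,"twist":0},{"dx":-15,"dy":44,"dz":0,"twist":0},{"dx":-15,"dy":45,"dz":0,"twist":0},{"dx":-15,"dy":45,"dz":0,"twist":0},{"dx":0,"dy":0,"dz":0,"twist":-0.165},{"dx":0,"dy":0,"dz":0,"twist":-0.165},{"dx":0,"dy":0,"dz":0,"twist":-0.165},{"dx":0,"dy":0,"dz":0,"twist":-0.165},{"dx":0,"dy":0,"dz":0,"twist":-0.165},{"dx":0,"dy":0,"dz":0,"twist":-0.165},{"dx":0,"dy":0,"dz":0,"twist":-0.165},{"dx":0,"dy":0,"dz":0,"twist":-0.165},{"dx":0,"dy":0,"dz":0,"twist":-0.165},{"dx":0,"dy":0,"dz":0,"twist":-0.165}]' --grip -1

```text
t: 9.62
position: [0.4401, -0.3807, 0.2025]
ee_rot: [2.014, 2.41, -0.001]
contact_force: [-0.2, 0.4, -0.7]
opening: 0.0854
```

Emit:
step_arm --deltas '[{"dx":0,"dy":0,"dz":0,"twist":0}]'

```text
t: 9.75
position: [0.4401, -0.3807, 0.2024]
ee_rot: [2.022, 2.404, -0.0]
contact_force: [-0.2, 0.3, 0.5]
opening: 0.0854
```

```bash
python3 - <<'E'
from h import *
import cv2
plan([.4405,-.3805,.0705],.174+np.pi/2);cv2.imwrite('pics/w7.png',camera('wrist')[:,:,::-1]);print(get_obs()['joint_positions'])
E
```

```text
t 9.75 p [ 0.4401 -0.3807  0.2024] head 1.743 zax [ 0.0002 -0.0006 -1.    ] F [-0.2  0.3  0.5] open 0.0854
twist -0.0017 delta before twist frame [  0.2   0.4 131.9] after twist frame [  0.2   0.4 131.9]
[ 0.9455  0.4338 -0.4528  1.6904  0.212   1.0658  0.5958]
```

View pics/w7.png

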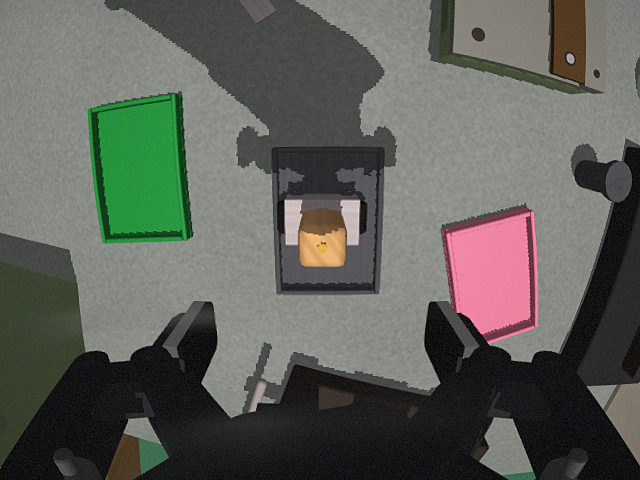

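```bash
python3 - <<'E'
from h import *
o,R,p=st()
print(whit(322,247,.1175,R,p), whit(323,240,.1175,R,p))
L=[whit(272,148,.018,R,p),whit(383,148,.018,R,p),whit(379,293,.018,R,p),whit(277,293,.018,R,p)]
for l in L: print(l)
print(sum(L)/4)
E
```

```text
t 9.8 p [ 0.4402 -0.3807  0.2024] head 1.7405 zax [ 0.0002 -0.0005 -1.    ] F [ 0.3 -1.1  0.6] open 0.0854
[ 0.4409 -0.3793  0.1175] [ 0.4407 -0.3746  0.1175]
[ 0.3879 -0.3275  0.018 ]
[ 0.4841 -0.3107  0.018 ]
[ 0.5093 -0.4464  0.018 ]
[ 0.4116 -0.4629  0.018 ]
[ 0.4482 -0.3869  0.018 ]
```

Emit:
step_arm --deltas '[{"dx":1,"dy":0,"dz":40,"twist":0},{"dx":0,"dy":0,"dz":40,"twist":0},{"dx":0,"dy":0,"dz":35,"twist":0},{"dx":0,"dy":0,"dz":18,"twist":0},{"dx":0,"dy":0,"dz":0,"twist":0}]' --grip -1

```text
t: 10.42
position: [0.44, -0.3791, 0.0686]
ee_rot: [-2.021, -2.403, 0.0]
contact_force: [-0.2, -0.5, 1.5]
opening: 0.0852
```

Emit:
step_arm --deltas '[{"dx":0,"dy":0,"dz":0,"twist":0},{"dx":0,"dy":0,"dz":0,"twist":0},{"dx":0,"dy":0,"dz":0,"twist":0},{"dx":0,"dy":0,"dz":0,"twist":0},{"dx":0,"dy":0,"dz":0,"twist":0}]' --grip 1 --squeeze 90

```text
t: 11.05
position: [0.441, -0.3798, 0.0704]
ee_rot: [2.019, 2.404, -0.0]
contact_force: [-1.5, -0.2, 4.7]
opening: 0.0314
```

```bash
python3 - <<'E'
from h import *
import cv2
st();cv2.imwrite('pics/w8.png',camera('wrist')[:,:,::-1])
E
```

```text
t 11.05 p [ 0.441  -0.3798  0.0704] head 1.7445 zax [ 0.0013 -0.0011 -1.    ] F [-1.5 -0.2  4.7] open 0.0314
```

View pics/w8.png

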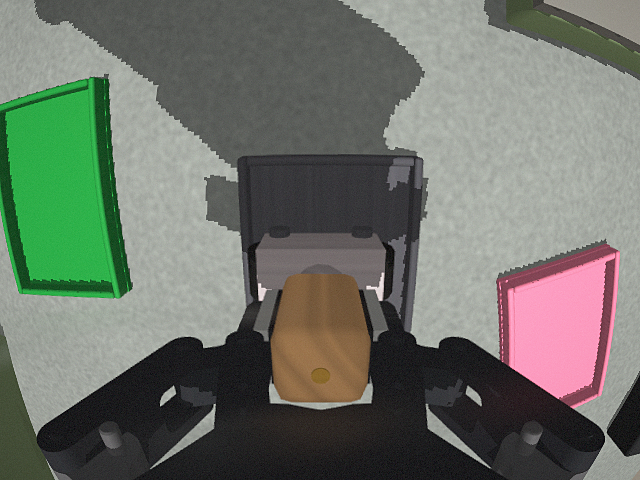

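Emit:
step_arm --deltas '[{"dx":0,"dy":0,"dz":-30,"twist":0},{"dx":0,"dy":0,"dz":-40,"twist":0},{"dx":0,"dy":0,"dz":-40,"twist":0},{"dx":0,"dy":0,"dz":0,"twist":0.165},{"dx":0,"dy":0,"dz":0,"twist":0.165},{"dx":0,"dy":0,"dz":0,"twist":0.165},{"dx":0,"dy":0,"dz":0,"twist":0.165},{"dx":0,"dy":0,"dz":0,"twist":0.165},{"dx":0,"dy":0,"dz":0,"twist":0.165},{"dx":0,"dy":0,"dz":0,"twist":0.165},{"dx":0,"dy":0,"dz":0,"twist":0.165},{"dx":0,"dy":0,"dz":0,"twist":0.165},{"dx":0,"dy":0,"dz":0,"twist":0.165},{"dx":0,"dy":0,"dz":0,"twist":0}]'

```text
t: 12.85
position: [0.4401, -0.379, 0.179]
ee_rot: [-3.138, -0.151, 0.001]
contact_force: [-0.2, 0.3, -4.5]
opening: 0.0311
```

```bash
python3 - <<'E'
from h import *
import cv2
plan([.6193,-.1805,.19],.092);cv2.imwrite('pics/s2.png',camera('side')[100:340,150:470,::-1])
E
```

```text
t 12.85 p [ 0.4401 -0.379   0.179 ] head 0.0959 zax [-0.0009  0.0004 -1.    ] F [-0.2  0.3 -4.5] open 0.0311
twist 0.0039 delta before twist frame [ 197.3 -180.4  -11.1] after twist frame [ 196.6 -181.2  -11.1]
```

View pics/s2.png

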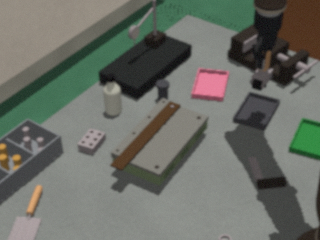

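Emit:
step_arm --deltas '[{"dx":28,"dy":-26,"dz":0,"twist":0.004},{"dx":28,"dy":-26,"dz":0,"twist":0},{"dx":28,"dy":-26,"dz":0,"twist":0},{"dx":28,"dy":-26,"dz":0,"twist":0},{"dx":28,"dy":-26,"dz":0,"twist":0},{"dx":28,"dy":-26,"dz":0,"twist":0},{"dx":29,"dy":-25,"dz":0,"twist":0},{"dx":0,"dy":0,"dz":0,"twist":0},{"dx":0,"dy":0,"dz":0,"twist":0}]'

```text
t: 14.02
position: [0.6195, -0.1817, 0.1789]
ee_rot: [3.138, 0.146, -0.002]
contact_force: [-0.7, -1.2, -4.1]
opening: 0.0307
```

```bash
python3 - <<'E'
from h import *
import cv2
plan([.6193,-.1805,.150],.092);cv2.imwrite('pics/w9.png',camera('wrist')[:,:,::-1])
E
```

```text
t 14.03 p [ 0.6195 -0.1817  0.1789] head 0.0929 zax [-0.0012 -0.0003 -1.    ] F [-0.7 -1.2 -4.1] open 0.0307
twist 0.0009 delta before twist frame [-0.1 -1.2 28.9] after twist frame [-0.1 -1.2 28.9]
```

View pics/w9.png

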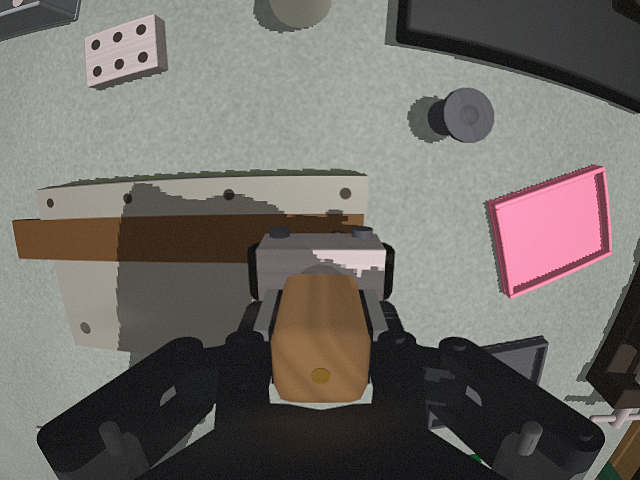

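Emit:
step_arm --deltas '[{"dx":0,"dy":-1,"dz":18,"twist":0},{"dx":0,"dy":0,"dz":17,"twist":0},{"dx":0,"dy":0,"dz":0,"twist":0},{"dx":0,"dy":0,"dz":0,"twist":0}]'

```text
t: 14.58
position: [0.62, -0.1803, 0.1441]
ee_rot: [-3.138, -0.142, 0.0]
contact_force: [0.8, 1.1, -4.2]
opening: 0.0311
```

```bash
python3 - <<'E'
from h import *
import cv2
st();cv2.imwrite('pics/s3.png',cv2.resize(camera('side')[140:300,240:400,::-1],None,fx=3.7,fy=3.7,interpolation=cv2.INTER_CUBIC))
cv2.imwrite('pics/s4.png',cv2.resize(camera('scene')[200:310,220:380,::-1],None,fx=5,fy=5,interpolation=cv2.INTER_CUBIC))
E
```

```text
t 14.57 p [ 0.62   -0.1803  0.1441] head 0.0906 zax [-0.0003  0.0001 -1.    ] F [ 0.8  1.1 -4.2] open 0.0311
```

View pics/s3.png

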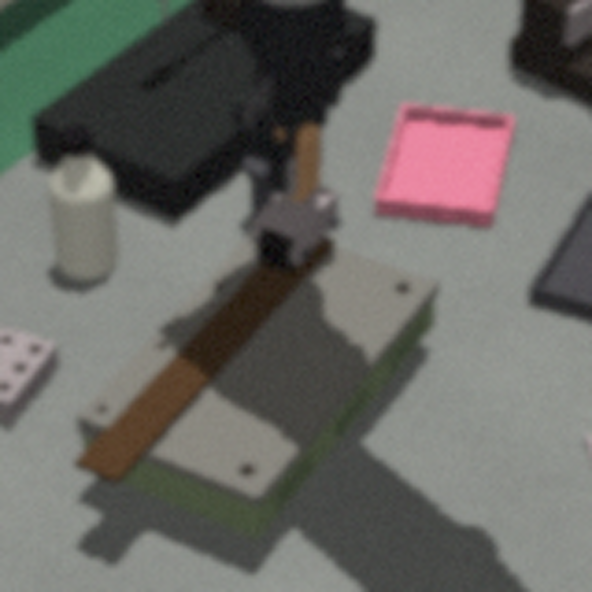

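View pics/s4.png

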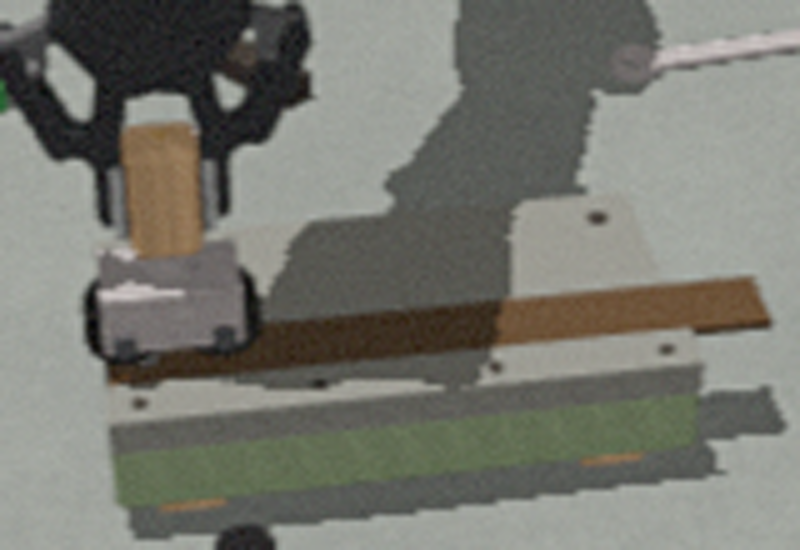

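Emit:
step_arm --deltas '[{"dx":0,"dy":-4,"dz":3,"twist":0},{"dx":0,"dy":0,"dz":3,"twist":0},{"dx":0,"dy":0,"dz":2,"twist":0},{"dx":0,"dy":0,"dz":0,"twist":0}]'

```text
t: 15.18
position: [0.62, -0.1763, 0.1368]
ee_rot: [3.138, 0.142, 0.001]
contact_force: [-0.0, 0.0, 2.0]
opening: 0.0311
```

Emit:
step_arm --deltas '[{"dx":0,"dy":0,"dz":2,"twist":0},{"dx":0,"dy":0,"dz":2,"twist":0}]'

```text
t: 15.42
position: [0.6206, -0.1775, 0.1348]
ee_rot: [3.136, 0.141, 0.004]
contact_force: [-7.7, 0.2, 28.6]
opening: 0.0312
```

Emit:
step_arm --deltas '[{"dx":0,"dy":-5,"dz":0,"twist":0},{"dx":0,"dy":-5,"dz":0,"twist":0},{"dx":0,"dy":-5,"dz":0,"twist":0}]'

```text
t: 15.8
position: [0.6192, -0.1629, 0.135]
ee_rot: [3.136, 0.14, 0.005]
contact_force: [-5.6, -1.1, 19.2]
opening: 0.0311
```

Emit:
step_arm --deltas '[{"dx":0,"dy":-8,"dz":0.5,"twist":0},{"dx":0,"dy":-8,"dz":0,"twist":0},{"dx":0,"dy":-8,"dz":0,"twist":0},{"dx":0,"dy":-8,"dz":0,"twist":0}]'

```text
t: 16.3
position: [0.6164, -0.1308, 0.1346]
ee_rot: [3.136, 0.14, 0.005]
contact_force: [-5.9, -2.2, 19.6]
opening: 0.031
```

```bash
python3 - <<'E'
from h import *
import cv2
o,R,p=st();d=p[:2]-[.578,-.083];print('cast',d@[.9958,.0919],d@[-.0919,.9958]+.115)
cv2.imwrite('pics/w10.png',camera('wrist')[:,:,::-1])
cv2.imwrite('pics/s5.png',cv2.resize(camera('scene')[200:310,220:380,::-1],None,fx=5,fy=5,interpolation=cv2.INTER_CUBIC))
E
```

```text
t 16.3 p [ 0.6164 -0.1308  0.1346] head 0.0894 zax [ 0.0034 -0.0021 -1.    ] F [-5.9 -2.2 19.6] open 0.031
cast 0.033895096178663174 0.06387376788782087
```

View pics/s5.png

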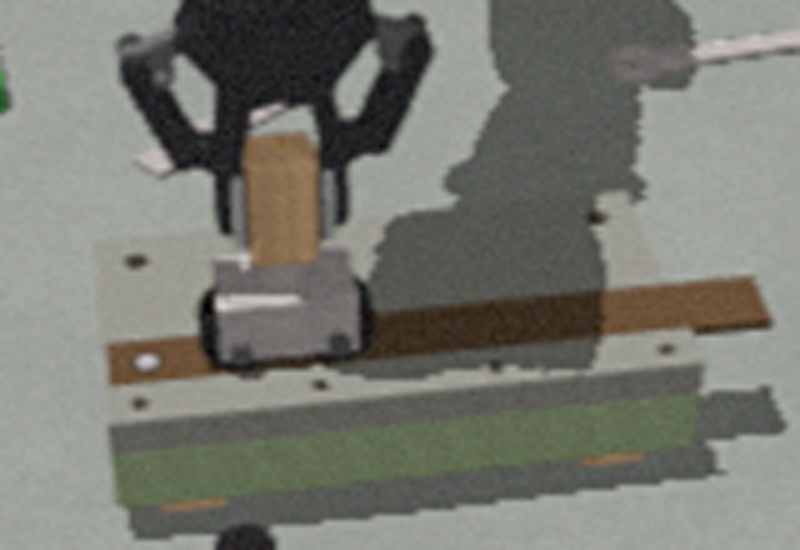

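View pics/w10.png

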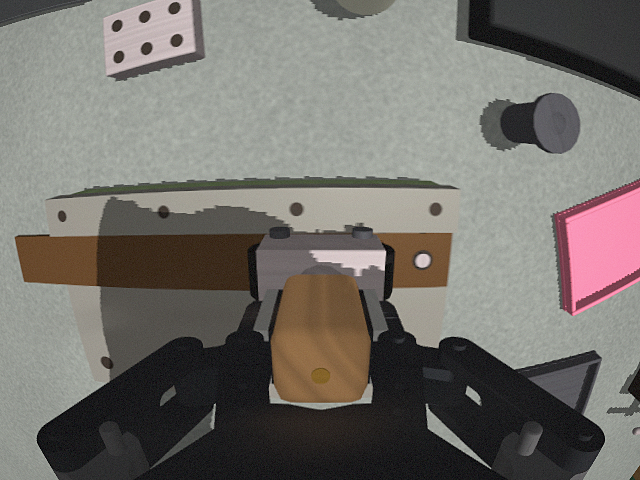

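Emit:
step_arm --deltas '[{"dx":-0.5,"dy":-8,"dz":0.3,"twist":0},{"dx":-0.5,"dy":-8,"dz":0,"twist":0},{"dx":0,"dy":-8,"dz":0,"twist":0},{"dx":0,"dy":-8,"dz":0,"twist":0},{"dx":0,"dy":-8,"dz":0,"twist":0},{"dx":0,"dy":-8,"dz":0,"twist":0},{"dx":0,"dy":-8,"dz":0,"twist":0},{"dx":0,"dy":-8,"dz":0,"twist":0}]'

```text
t: 17.4
position: [0.6107, -0.0667, 0.1344]
ee_rot: [3.137, 0.141, 0.008]
contact_force: [-2.4, -1.1, 17.2]
opening: 0.0311
```

Emit:
step_arm --deltas '[{"dx":0,"dy":-8,"dz":0.3,"twist":0},{"dx":0,"dy":-8,"dz":0,"twist":0},{"dx":0,"dy":-8,"dz":0,"twist":0},{"dx":0,"dy":-8,"dz":0,"twist":0},{"dx":0,"dy":-8,"dz":0,"twist":0}]'

```text
t: 18.02
position: [0.6073, -0.0272, 0.1342]
ee_rot: [3.137, 0.14, 0.009]
contact_force: [-3.8, -2.9, 18.4]
opening: 0.0309
```

```bash
python3 - <<'E'
from h import *
o,R,p=st();d=p[:2]-[.578,-.083];print('cast',d@[.9958,.0919],d@[-.0919,.9958]+.115)
E
```

```text
t 18.02 p [ 0.6073 -0.0272  0.1342] head 0.0895 zax [ 0.0057 -0.0017 -1.    ] F [-3.8 -2.9 18.4] open 0.0309
cast 0.03427464980791431 0.16787598852951277
```

Emit:
step_arm --deltas '[{"dx":-0.5,"dy":-8,"dz":0.3,"twist":0},{"dx":-0.5,"dy":-8,"dz":0.3,"twist":0},{"dx":0,"dy":-8,"dz":0.3,"twist":0},{"dx":0,"dy":-8,"dz":0,"twist":0},{"dx":0,"dy":-8,"dz":0,"twist":0},{"dx":0,"dy":-8,"dz":0,"twist":0},{"dx":0,"dy":-6,"dz":0,"twist":0},{"dx":0,"dy":0,"dz":0.5,"twist":0},{"dx":0,"dy":0,"dz":0,"twist":0}]'

```text
t: 19.15
position: [0.6021, 0.0286, 0.1332]
ee_rot: [-3.137, -0.143, -0.011]
contact_force: [-1.6, 1.8, 20.7]
opening: 0.0312
```

```bash
python3 - <<'E'
from h import *
import cv2
o,R,p=st();d=p[:2]-[.578,-.083];print('cast',d@[.9958,.0919],d@[-.0919,.9958]+.115)
cv2.imwrite('pics/s6.png',cv2.resize(camera('scene')[200:310,220:380,::-1],None,fx=5,fy=5,interpolation=cv2.INTER_CUBIC))
E
```

```text
t 19.15 p [0.6021 0.0286 0.1332] head 0.0911 zax [ 0.0071  0.0012 -1.    ] F [-1.6  1.8 20.7] open 0.0312
cast 0.034249063441203334 0.223965230029285
```

View pics/s6.png

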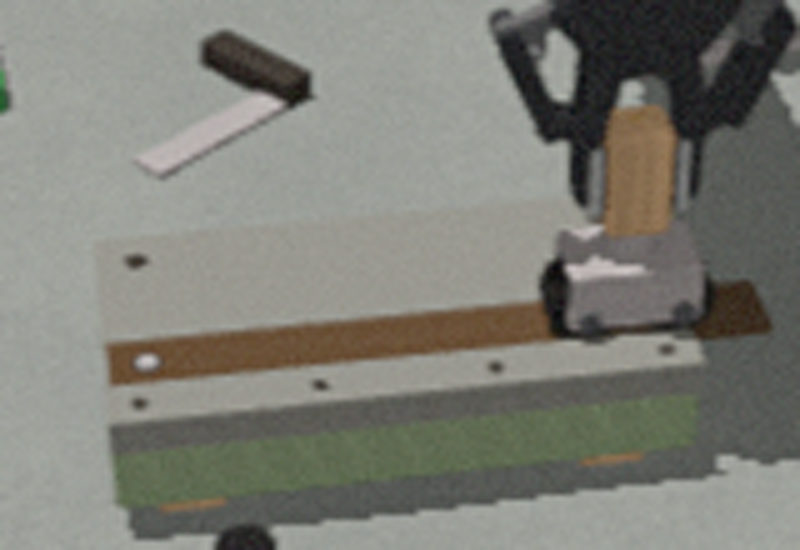

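Emit:
step_arm --deltas '[{"dx":-0.5,"dy":-5,"dz":0.3,"twist":0},{"dx":0,"dy":-5,"dz":0,"twist":0},{"dx":0,"dy":5,"dz":0,"twist":0},{"dx":0,"dy":10,"dz":0,"twist":0},{"dx":0,"dy":12,"dz":0,"twist":0},{"dx":0,"dy":12,"dz":0,"twist":0},{"dx":0,"dy":12,"dz":0,"twist":0},{"dx":0,"dy":12,"dz":0,"twist":0},{"dx":0,"dy":12,"dz":0,"twist":0}]'

```text
t: 20.32
position: [0.608, -0.0365, 0.1337]
ee_rot: [-3.138, -0.143, -0.013]
contact_force: [-1.9, 1.9, 24.8]
opening: 0.031
```

Emit:
step_arm --deltas '[{"dx":0,"dy":12,"dz":0,"twist":0},{"dx":0,"dy":12,"dz":0,"twist":0},{"dx":0,"dy":12,"dz":0,"twist":0},{"dx":0,"dy":12,"dz":0,"twist":0},{"dx":0,"dy":12,"dz":0,"twist":0}]'

```text
t: 20.95
position: [0.6135, -0.0965, 0.1341]
ee_rot: [3.138, 0.143, 0.013]
contact_force: [-3.9, 3.0, 31.7]
opening: 0.0313
```

```bash
python3 - <<'E'
from h import *
o,R,p=st();d=p[:2]-[.578,-.083];print('cast',d@[.9958,.0919],d@[-.0919,.9958]+.115)
E
```

```text
t 20.95 p [ 0.6135 -0.0965  0.1341] head 0.0909 zax [ 0.0086  0.0002 -1.    ] F [-3.9  3.  31.7] open 0.0313
cast 0.03409090833529158 0.09826868123640455
```

Emit:
step_arm --deltas '[{"dx":0,"dy":12,"dz":-0.4,"twist":0},{"dx":0,"dy":12,"dz":0,"twist":0},{"dx":0,"dy":12,"dz":0,"twist":0},{"dx":0,"dy":12,"dz":0,"twist":0},{"dx":0,"dy":12,"dz":0,"twist":0},{"dx":0,"dy":12,"dz":0,"twist":0},{"dx":0,"dy":8,"dz":0,"twist":0},{"dx":0,"dy":0,"dz":0,"twist":0}]'

```text
t: 21.95
position: [0.6207, -0.1788, 0.1348]
ee_rot: [3.135, 0.14, 0.014]
contact_force: [-2.8, -1.3, 28.0]
opening: 0.0308
```

Emit:
step_arm --deltas '[{"dx":0,"dy":0,"dz":-3,"twist":0},{"dx":0,"dy":0,"dz":-20,"twist":0},{"dx":0,"dy":0,"dz":-30,"twist":0},{"dx":0,"dy":0,"dz":-20,"twist":0},{"dx":-10,"dy":0,"dz":0,"twist":0},{"dx":-30,"dy":0,"dz":0,"twist":0},{"dx":-40,"dy":0,"dz":0,"twist":0},{"dx":-20,"dy":0,"dz":0,"twist":0},{"dx":0,"dy":0,"dz":0,"twist":0}]'

```text
t: 23.08
position: [0.5145, -0.1861, 0.2015]
ee_rot: [-3.138, -0.14, 0.005]
contact_force: [0.1, -0.1, -5.4]
opening: 0.0308
```

```bash
python3 - <<'E'
from h import *
import cv2
st()
cv2.imwrite('pics/s7.png',cv2.resize(camera('scene')[220:310,220:380,::-1],None,fx=5,fy=5,interpolation=cv2.INTER_CUBIC))
cv2.imwrite('pics/w11.png',camera('wrist')[:,:,::-1])
cv2.imwrite('pics/s8.png',cv2.resize(camera('side')[165:295,250:440,::-1],None,fx=4,fy=4,interpolation=cv2.INTER_CUBIC))
E
```

```text
t 23.07 p [ 0.5145 -0.1861  0.2015] head 0.089 zax [-0.0033  0.0002 -1.    ] F [ 0.1 -0.1 -5.4] open 0.0308
```

View pics/s7.png

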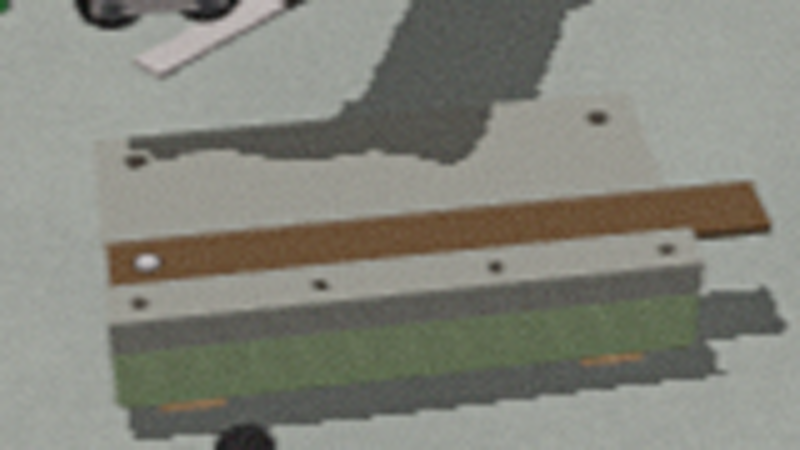

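View pics/w11.png

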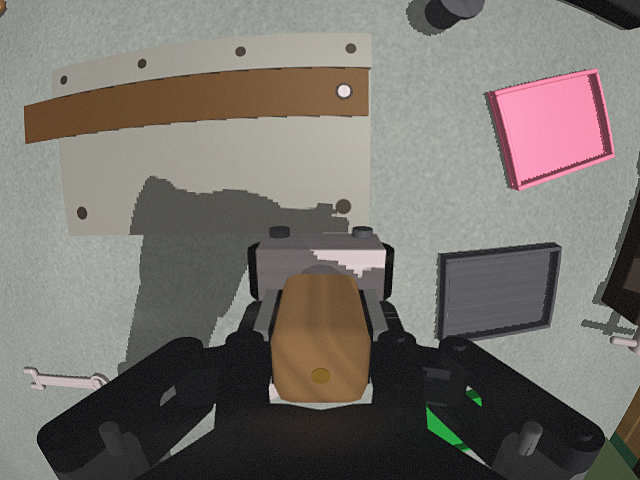

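View pics/s8.png

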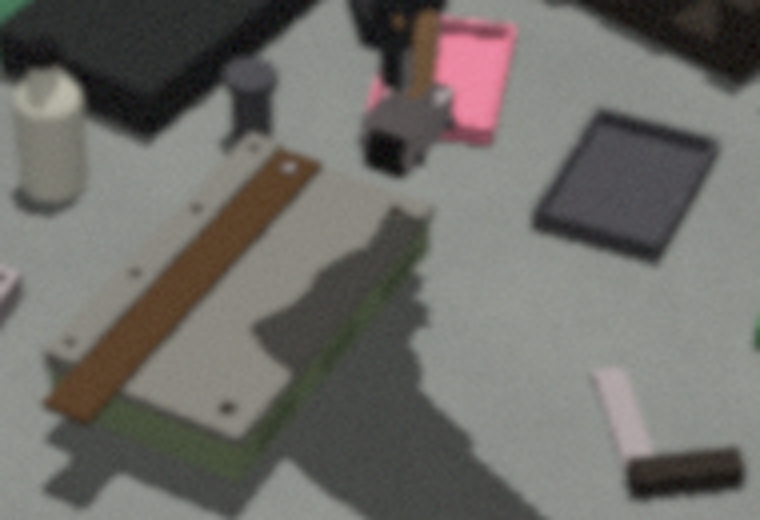

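```bash
python3 - <<'E'
import cv2
a=cv2.imread('pics/w11.png'); 
cv2.imwrite('pics/c7.png',cv2.resize(a[30:155,15:200],None,fx=4.2,fy=4.2,interpolation=cv2.INTER_CUBIC))
cv2.imwrite('pics/c8.png',cv2.resize(a[30:155,195:380],None,fx=4.2,fy=4.2,interpolation=cv2.INTER_CUBIC))
E
```

```text
(no output)
```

View pics/c7.png

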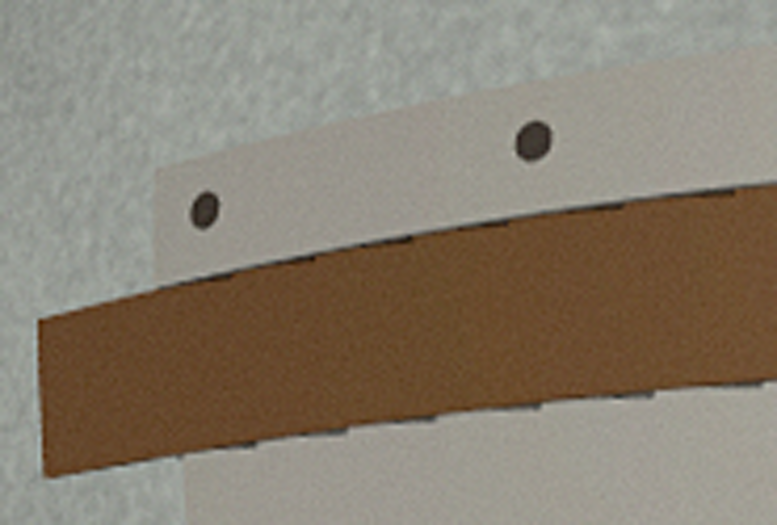

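View pics/c8.png

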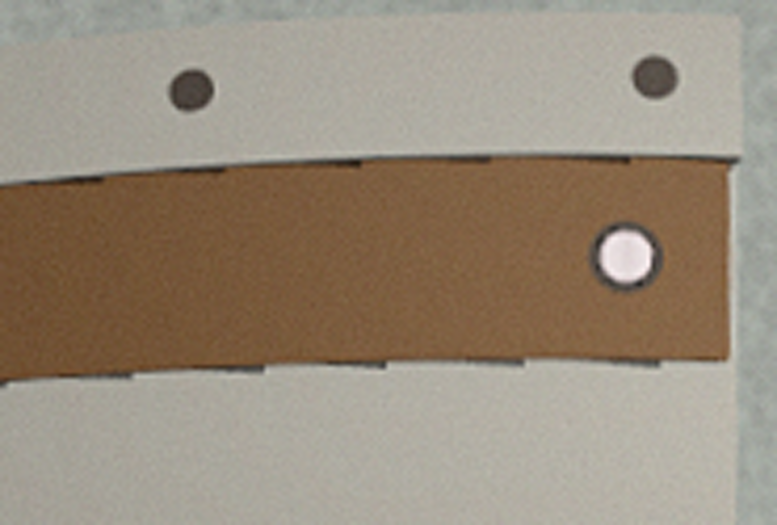

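```bash
python3 - <<'E'
from h import *
plan([.4475,-.387,.12],.174)
E
```

```text
t 23.23 p [ 0.5176 -0.1853  0.2022] head 0.0909 zax [-0.0006  0.0003 -1.    ] F [ 0.7 -0.8 -4.3] open 0.0308
twist -0.0831 delta before twist frame [-88.  194.5  82.2] after twist frame [-103.9  186.5   82.2]
```

Emit:
step_arm --deltas '[{"dx":0,"dy":0,"dz":0,"twist":-0.083},{"dx":-17,"dy":31,"dz":0,"twist":0},{"dx":-17,"dy":31,"dz":0,"twist":0},{"dx":-17,"dy":31,"dz":0,"twist":0},{"dx":-17,"dy":31,"dz":0,"twist":0},{"dx":-18,"dy":31,"dz":0,"twist":0},{"dx":-18,"dy":31,"dz":0,"twist":0},{"dx":0,"dy":0,"dz":40,"twist":0},{"dx":0,"dy":0,"dz":42,"twist":0},{"dx":0,"dy":0,"dz":0,"twist":0},{"dx":0,"dy":0,"dz":0,"twist":0}]'

```text
t: 24.6
position: [0.4484, -0.3871, 0.122]
ee_rot: [3.129, 0.273, 0.002]
contact_force: [0.4, -0.8, -3.3]
opening: 0.031
```

```bash
python3 - <<'E'
from h import *
import cv2
plan([.4475,-.387,.0704],.174)
cv2.imwrite('pics/w12.png',camera('wrist')[:,:,::-1])
cv2.imwrite('pics/s9.png',cv2.resize(camera('scene')[190:290,130:250,::-1],None,fx=5,fy=5,interpolation=cv2.INTER_CUBIC))
E
```

```text
t 24.6 p [ 0.4484 -0.3871  0.122 ] head 0.1742 zax [ 0.0012 -0.0008 -1.    ] F [ 0.4 -0.8 -3.3] open 0.031
twist 0.0002 delta before twist frame [-0.9 -0.3 51.6] after twist frame [-0.9 -0.3 51.6]
```

View pics/w12.png

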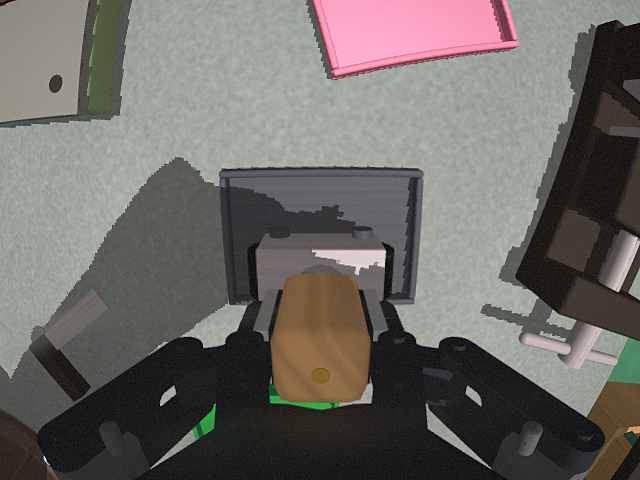

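View pics/s9.png

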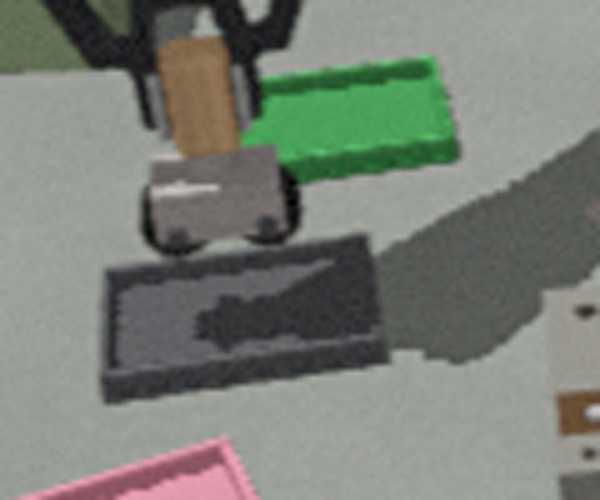

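Roller is centred over the tray (tray 222–420 px, roller frame 250–393). Lowering.

Emit:
step_arm --deltas '[{"dx":-1,"dy":0,"dz":20,"twist":0},{"dx":0,"dy":0,"dz":20,"twist":0},{"dx":0,"dy":0,"dz":8,"twist":0},{"dx":0,"dy":0,"dz":2,"twist":0},{"dx":0,"dy":0,"dz":1,"twist":0},{"dx":0,"dy":0,"dz":0,"twist":0}]'

```text
t: 25.45
position: [0.4467, -0.3872, 0.0706]
ee_rot: [3.129, 0.272, 0.001]
contact_force: [-0.3, 0.1, -5.1]
opening: 0.031
```

Emit:
step_arm --deltas '[{"dx":0,"dy":0,"dz":0.7,"twist":0},{"dx":0,"dy":0,"dz":0,"twist":0}]'

```text
t: 25.7
position: [0.4469, -0.3876, 0.0704]
ee_rot: [3.128, 0.272, 0.002]
contact_force: [-0.3, -0.2, 6.1]
opening: 0.0314
```

Emit:
step_arm --deltas '[{"dx":0,"dy":0,"dz":0.7,"twist":0},{"dx":0,"dy":0,"dz":0,"twist":0}]'

```text
t: 25.95
position: [0.447, -0.3881, 0.0703]
ee_rot: [3.127, 0.272, 0.003]
contact_force: [-2.8, 0.4, 12.1]
opening: 0.0309
```

Firmly on the floor; ease the press, open, and go up.

Emit:
step_arm --deltas '[{"dx":0,"dy":0,"dz":-0.9,"twist":0},{"dx":0,"dy":0,"dz":0,"twist":0}]'

```text
t: 26.2
position: [0.4469, -0.3876, 0.0704]
ee_rot: [3.128, 0.272, 0.002]
contact_force: [-0.8, 0.1, 7.9]
opening: 0.0308
```

Emit:
step_arm --deltas '[{"dx":0,"dy":0,"dz":0,"twist":0},{"dx":0,"dy":0,"dz":0,"twist":0},{"dx":0,"dy":0,"dz":0,"twist":0},{"dx":0,"dy":0,"dz":0,"twist":0},{"dx":0,"dy":0,"dz":0,"twist":0}]' --grip -1

```text
t: 26.82
position: [0.4463, -0.3868, 0.0694]
ee_rot: [-3.13, -0.273, 0.0]
contact_force: [0.8, -0.5, -0.2]
opening: 0.0855
```

Emit:
step_arm --deltas '[{"dx":0,"dy":0,"dz":-10,"twist":0},{"dx":0,"dy":0,"dz":-30,"twist":0},{"dx":0,"dy":0,"dz":-40,"twist":0},{"dx":0,"dy":0,"dz":-45,"twist":0},{"dx":0,"dy":0,"dz":-45,"twist":0},{"dx":0,"dy":0,"dz":0,"twist":0},{"dx":0,"dy":0,"dz":0,"twist":0}]' --grip -1

```text
t: 27.7
position: [0.4461, -0.3867, 0.2395]
ee_rot: [3.13, 0.272, 0.0]
contact_force: [0.3, -0.2, -1.1]
opening: 0.085
```

```bash
python3 - <<'E'
from h import *
import cv2
st()
cv2.imwrite('pics/w13.png',camera('wrist')[:,:,::-1])
cv2.imwrite('pics/s10.png',camera('scene')[:,:,::-1])
E
```

```text
t 27.7 p [ 0.4461 -0.3867  0.2395] head 0.1737 zax [ 0.0001 -0.0001 -1.    ] F [ 0.3 -0.2 -1.1] open 0.085
```

View pics/w13.png

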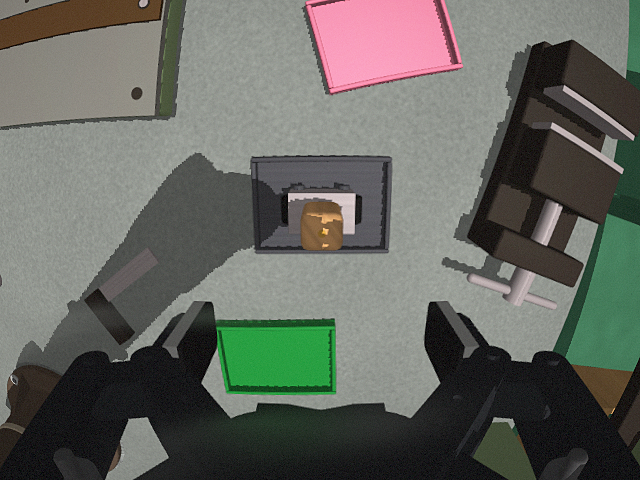

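View pics/s10.png

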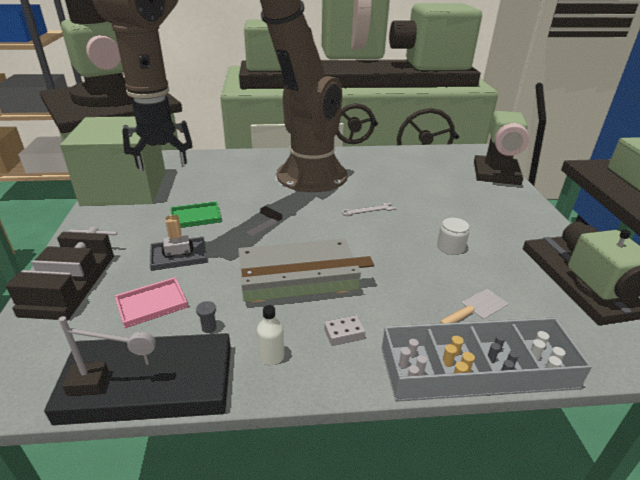

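The roller stands upright in the middle of the tray (wrist picture, about (322,215)). The strip lies flush along the shoulder, and the other things haven't moved.

```bash
python3 -c "
from plant import *
print(sign_off())"
```

```text
the job is handed in; nothing more can be done
None
```

I swung the strip against the shoulder, rolled it down from the dowel end to the free end, and stood the roller back in its tray. I handed the job in at about 28 s of the 69 s allowed.

- **Swing:** I pushed the overhanging end sideways until the force rose to about 10 N. The pictures showed no gap left at the shoulder.
- **Rolling:** I pressed with about 20 to 30 N out to the free end, then made a second pass back to the dowel. The tool height while rolling stayed between 133 and 135 mm, which fits a strip bedded flat. The close-up afterwards showed no raised parts along its length. The joint values themselves can't be read, so this rests on the pictures and the tool height.
- **Roller:** It is released and upright near the centre of the tray. Its rolling direction now lies along the tray's long side. At the start it stood along the short side, although the task text says the tray's y, the long side.
- **Last checks:** The final scene picture shows the other things on the bench unmoved, and the force on the tool was near zero.

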